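# Pull-test a handpiece chuck with the slide gauge

### The arm

A 7-joint arm with a two-finger parallel gripper is mounted at the origin on the work surface. World frame = base frame: x ahead of the robot, y to its left, z up, the work surface at z = 0. Lengths are in mm, angles in rad, forces in N, time in s.
With the tool pointing down it reaches from about 400 to 900 mm from the base axis. Payload 5.6 kg.
Tool frame: the origin (TCP) lies midway between the tips of the shut fingers; the grasp point (between the pads) lies 19 mm behind it; z points along the fingers, y is the line along which they close (so a half turn about z gives the same grasp; the last joint's range is limited). The gripper opens to 92 mm and grips with 3 to 60 N. Pads are 20 mm wide; open, the fingers measure 128 mm over their backs; the gripper's body (75 mm by 189 mm) begins 69 mm behind the grasp point.
Start: joints at [-1.36, 0.468, -0.012, 1.603, 0.006, 1.071, -0.056], TCP at [163.246, 629.174, 214.592] pointing down, gripper open.
Joint ranges: [-2.53, 2.53], [-0.31, 2.02], [-1.57, 1.55], [0.28, 2.44], [-1.29, 4.43], [0.15, 1.84], [-2.92, 2.92]. Speed limits (rad/s): [2.57, 2.57, 3.14, 3.14, 3.14, 3.14, 3.14].

### API

Orientations are given as a rotation vector (axis times angle).
In Python, from cell import robot, grip, kin, viewer gives the robot as it stands. Calls block until the motion is done:
- robot.movep(position, orientation): joint-space move of the TCP to a pose.
- robot.servo_line(position, feed=150, rotation=None): straight line of the TCP; rotation=None keeps the orientation; feed is the mean speed in mm/s.
- robot.goto_joints(angles): joint-space move.
- grip(opening, newtons=None): opening from 0.0 (shut) to 1.0 (fully open); newtons is the grip in N (None keeps the last); returns when the fingers have stopped.
- robot.hold(seconds).
- kin.ik(position, orientation): joint angles nearest the present ones, or None.
- robot.observe(): the state.
- viewer.read_camera(name): name is "side" or "top" or "wrist"; returns the picture (400x640x3 uint8, red, green, blue); there is no depth.
- viewer.camera_info(name): a dict with "camera_matrix" (3x3 intrinsics, pixels), "R" (3x3) and "t" (3): a world point X has camera coordinates R X + t. Camera axes: x right, y down, z forward; pixel columns grow to the right and rows downward; lengths in mm; the calibration is good to about 2 mm. A picture is of the moment at which its call begins: read the wrist's pose just before it. camera_info takes no time and is no camera call; for the wrist camera it gives the pose at the moment of the call.
A pose or a line that the arm cannot do raises robot.IKError and nothing moves.
- robot.job_done(): hands the job in; it is judged then, once.
Trained networks look in the newest picture that a camera, given by its name, has taken for a name from the list of things; names that differ only in an ending like _2 or _b are one class to them, and where a whole thing is asked for, a point or a joint stands for the part that bears it (a point fixed in the world has none). Each returns a list of dicts, best first, with "confidence" (0 to 1); they miss things now and then, are a little off and sometimes report something else, mostly with a low value. They report only what shows in the picture. A call takes as long as a camera call. They do not tell look-alikes from the thing itself.
- viewer.silhouettes(name, camera): "mask" (400x640 bool, what is visible of it).
- viewer.pinpoint(name, camera): "at" ([x, y, z] in mm, in the coordinates of the camera as it stood for that picture, good to about 4 mm: a listed point, or the origin of a listed thing).
The state is a dict: "t": time; "joints": joint angles; "joint_velocities": joint speeds; "joint_torque": joint torques, N m; "tcp_pos": TCP position; "tcp_rot": TCP orientation; "contact_force": force on the tool from outside, world axes, zero at the start; "wrist_torque": the same for the moment, N m; "grip_width": opening from 0.0 (shut) to 1.0 (fully open); "grip_force": force on a finger pad.
Only numpy, scipy, OpenCV 4.12 (cv2) and the standard library are available. Lean on these libraries where they do the work, as an engineer would, in place of code of your own. Each camera call takes 0.05 s, during which the arm holds its last target. There are 200 camera calls.

### The job

Check that the handpiece's chuck holds its test mandrel: take the pull gauge from its rest, hook it into the mandrel's wire loop and draw it straight out in line with the handpiece until the broad dark band on the gauge's rod stands at the mouth of its housing, hold it there for a full second, and do not pull far past the band. Then ease it back without letting it snap, unhook it and lay it in its slot on the rest as it lay before, rod fully home. Leave the other things where they are.

Things in the scene. Friction and masses are not known exactly. Their poses are not given: they have to be found in the camera images.
- gauge: Pull gauge, loose, 0.13 to 0.2 kg: flat-sided aluminium housing 130 long (x), 20 wide (y), 24 high (z) mm, black end caps, hanging ring behind (to x -84), sprung rod with wire hook in front (+x). Origin: centre of the housing's underside, +z up. Grip the flat sides near the middle from above.
- mouth (a point): Front face of the housing (gauge x +65, z 12 mm) where the rod comes out; the rod's axis runs along gauge x, 12 mm above the underside.
- hook (a point): Seat of the hook (moves with the rod; gauge x +103, z 12 when home; gauge's axes): centre of a 4 mm bar pulled home in it. 4 mm wire, upright plane. From the seat, to wire centres: front leg 4 mm ahead, arch 11 above, stem 22 behind, lip 9 below reaching 5 mm behind. A bar enters from below when 9 to 18 mm behind the seat (best 13.5), then draws in if 5 below to 6 mm above seat height.
- plunger (a joint): How far the rod is drawn out, m: 0 home, end stop 0.046. The broad dark band, 8 mm long, is inside at rest and straddles the mouth from 0.026 to 0.034, middle 0.030; thin lines on the rod come out at 0.010, 0.020, 0.040. Spring: about 2 N to start, 0.45 N per mm, 15.5 N at the band's middle. Let go under load, it snaps home.
- cradle: Fixed aluminium cradle, base 200 x 80 x 12 mm, forked stop 88 mm high above its origin (on the bench). A straight handpiece 26 mm thick lies in it along x, axis 75 mm high, body to +x; the mandrel's loop stands out to -x, the pull direction. It lies with 2 to 12 mm of end play (differs): the pull first drags it (about 4 N) until its collar beds on the stop, then it holds firm.
- loop_bar (a point): Middle of the outermost crossbar of the mandrel's loop, a level rectangle of 4 mm wire 75 mm above the bench; cradle's axes; starts 56 to 76 mm from the cradle's origin towards -x (the mandrel's stick-out differs, so this does not tell the play) and moves with the handpiece. From this bar the opening runs to +x: crossbar centres 28 mm apart, side centres 24 mm apart (24 x 20 mm clear).
- rest: Fixed white instrument rest, base 125 x 160 x 10 mm, with two notched rails 14 mm thick at x = -45 and +45 mm. Origin on the bench under the middle of the gauge's slot. Two probes lie in other notches at y = -76 and -97 mm.
- rest_slot (a point): Middle of the gauge's slot on the rest: level of the rails' floor, 40 mm above the bench, half way between the rails; axes of the rest. The slot runs along x, 28 mm wide between teeth 8 mm high. The gauge starts here: its origin within 6 mm of this point along x, its hook to +x.
- probe_a: Bystander: steel dental probe, 110 mm handle of 8 mm, lying on the rest.
- probe_b: Bystander: second such probe.
- syringe: Bystander: white plastic syringe, 125 mm long, lying on the bench. Origin on the bench under its barrel.
- dish: Bystander: clear round dish, 90 mm across, 16 mm high, with slips of film in it. Origin under its centre.
- jar: Bystander: amber glass jar with black cap, 52 mm across, 68 mm high. Origin under its centre.
- cup: Bystander: white lidded paper cup, 58 mm across, 59 mm high. Origin under its centre.
- disc_box: Bystander: small green box with clear lid, 62 x 47 x 24 mm. Origin under its centre.
There are look-alikes about, which are no part of the job. Leave any pink look-alike of the rest alone.

How it is judged (in metres and radians):
On the way:
1. gauge hooked in the loop, in line with the handpiece (0.17 rad), band at the mouth (rod 0.0255 to 0.0345), pulling on the loop (over 8 N), for 0.9 s (value of joint plunger between 0.0255 and 0.0345 m and contact force between gauge and cradle above 8 N and angle between the x axis of gauge and the x axis of cradle, either way round below 0.17 rad), for 0.9 s.
At the end, for the whole second after the job is handed in: The gauge lies at rest in its slot on the instrument rest, down on the rails (4 mm), upright (0.1 rad), along the slot (0.15 rad) with its hook to the rest's +x as at the start, its origin within 20 mm along and 8 mm across of the slot's middle, and its rod is home (under 2 mm) (x of gauge in the frame of rest_slot between -0.02 and 0.02 m and y of gauge in the frame of rest_slot between -0.008 and 0.008 m and z of gauge in the frame of rest_slot between -0.004 and 0.004 m and angle between gauge's own z axis and vertical below 0.1 rad and angle between the x axis of gauge and the x axis of rest_slot, either way round below 0.15 rad and x of hook in the frame of rest_slot above 0.05 m and value of joint plunger below 0.002 m and linear speed of gauge below 0.02 m/s); the robot touches nothing.
It fails at once if the gauge is pulled far past the band (rod beyond 0.041) (value of joint plunger above 0.041 m).
It fails at once if the rod snaps home (faster than 0.6 m/s) (velocity of joint plunger below -0.6 m/s).
It fails at once if a bystander is shifted by more than 30 mm (distance of any of probe_a, probe_b, syringe, dish, jar, cup, disc_box from where it was at the start of the episode above 0.03 m).
It also fails if it takes over 58 s, if anything falls off the work surface, if the arm or the gripper's body presses on something with over 40 N, if the wrist force passes 120 N, or if a joint passes its speed limit or range.

## Working session

There is one attempt and no reset: what is moved stays moved. The work goes in short steps, each a Python script; the robot and the scene stay as the last script left them, time stands still between calls to the robot, and variables do not carry over. Pictures are saved under pics/ and viewed, at most 10 in all, crops included, and the job is handed in when it is done.

```bash
ls; mkdir -p pics; cat > h.py <<'E'
import numpy as np, cv2
from cell import robot, grip, kin, viewer
from scipy.spatial.transform import Rotation as Ro
def info(c):
    i=viewer.camera_info(c); return np.array(i["camera_matrix"]),np.array(i["R"]),np.array(i["t"])
def world(p,c,I=None):
    K,R,t=I or info(c); return R.T@(np.array(p)-t)
def px(X,c,I=None):
    K,R,t=I or info(c); q=K@(R@np.array(X)+t); return q[:2]/q[2]
def ray(uv,z,c,I=None):
    K,R,t=I or info(c); d=R.T@np.linalg.solve(K,[uv[0],uv[1],1]); o=-R.T@t
    return o+d*(z-o[2])/d[2]
def save(im,n): cv2.imwrite("pics/"+n,im[:,:,::-1])
E
python3 - <<'E'
from h import *
s=robot.observe(); print(s["t"],s["tcp_pos"],s["tcp_rot"])
a=viewer.read_camera("top"); save(a,"top0.png")
for n in ["gauge","hook","mouth","cradle","loop_bar","rest","rest_slot"]:
    for d in viewer.pinpoint(n,"top"): w=world(d["at"],"top"); print("top",n,round(d["confidence"],2),w.round(),px(w,"top").round())
b=viewer.read_camera("side"); save(b,"side0.png")
for n in ["gauge","hook","cradle","loop_bar","rest_slot"]:
    for d in viewer.pinpoint(n,"side"): w=world(d["at"],"side"); print("side",n,round(d["confidence"],2),w.round(),px(w,"side").round())
for c in["top","side"]:
  K,R,t=info(c); print(c,K[0,0],(-R.T@t).round())
print(robot.observe()["t"])
E
```

```text
pics
0.0 [163.13276195 628.60159566 213.64957658] [-3.97729348e-01 -3.11621945e+00  2.73318728e-03]
top gauge 0.87 [ 462. -291.   40.] [400. 214.]
top hook 0.48 [ 452. -186.   48.] [365. 217.]
top mouth 0.68 [ 456. -219.   50.] [376. 216.]
top cradle 0.89 [540. 229.   1.] [228. 191.]
top loop_bar 0.4 [522. 167.  74.] [242. 192.]
top rest 0.88 [ 463. -286.   -0.] [396. 215.]
top rest 0.64 [ 223. -386.    1.] [434. 297.]
top rest_slot 0.83 [ 226. -383.   45.] [438. 297.]
top rest_slot 0.79 [ 465. -282.   42.] [398. 213.]
side gauge 0.86 [ 464. -289.   38.] [343. 280.]
side hook 0.55 [ 448. -189.   52.] [328. 242.]
side cradle 0.76 [534. 229.   2.] [328. 136.]
side loop_bar 0.41 [522. 165.  79.] [328. 131.]
side rest_slot 0.78 [ 233. -386.   40.] [243. 341.]
side rest_slot 0.71 [ 462. -288.   41.] [342. 280.]
top 363.8858088478979 [ 312.  -71. 1098.]
side 459.6182393654392 [ 323. -802.  937.]
0.7
```

View pics/top0.png

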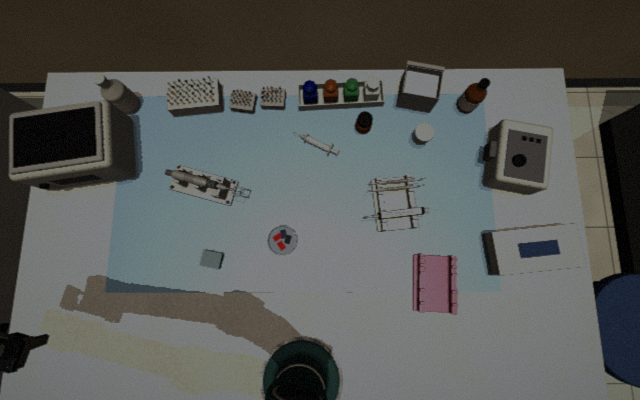

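View pics/side0.png

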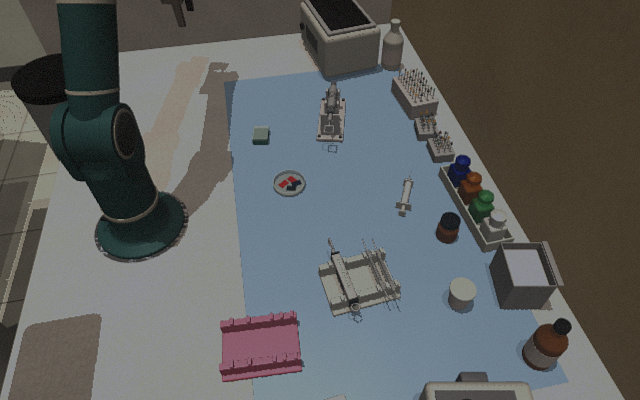

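Candidates: the white rest with the gauge is at top (400,213). Its look-alike is the pink rest at (436,283), which holds no gauge and must be left alone. The cradle is at (215,187) with its loop at (246,192). The only gauge is on the white rest, with its hook at (366,217) and ring at (427,211). The bench racks at the top edge are not involved. Next I look closely at the loop, then the gauge.

```bash
cat >> h.py <<'E'
def down(yaw):  # tool z down, tool x at given yaw (deg)
    c,s=np.cos(np.radians(yaw)),np.sin(np.radians(yaw))
    return Ro.from_matrix(np.array([[c,s,0],[s,-c,0],[0,0,-1]])).as_rotvec()
def look(names,n=2,c="wrist"):
    out={k:[] for k in names}
    for _ in range(n):
        I=info(c); im=viewer.read_camera(c)
        for k in names:
            for d in viewer.pinpoint(k,c)[:2]: out[k].append((round(d["confidence"],2),world(d["at"],c,I).round(1)))
    return im,I,out
E
python3 - <<'E'
from h import *
print(Ro.from_rotvec(robot.observe()["tcp_rot"]).as_matrix().round(2))
for y in (74,-106,95,-85):
  for p in ([520,150,330],[462,-291,230]):
    q=kin.ik(p,down(y)); print(y,p,None if q is None else np.round(q,2))
K,R,t=info("wrist"); Rt=Ro.from_rotvec(robot.observe()["tcp_rot"]).as_matrix()
print("cam in tool",(Rt.T@(-R.T@t-robot.observe()["tcp_pos"])).round(), (Rt.T@R.T).round(2), K[0,0])
E
```

```text
[[-0.97  0.25  0.  ]
 [ 0.25  0.97  0.  ]
 [-0.    0.   -1.  ]]
74 [520, 150, 330] [-0.85  0.19  0.59  1.76 -0.11  1.23 -0.51]
74 [462, -291, 230] [-0.32  0.41  1.06  1.89 -0.41  1.08  0.62]
-106 [520, 150, 330] [-0.48  0.18  0.16  1.74 -0.03  1.23  2.55]
-106 [462, -291, 230] [-0.47  0.6   1.36  1.9  -0.64  1.19 -2.3 ]
95 [520, 150, 330] [-0.81  0.18  0.55  1.76 -0.1   1.23 -0.15]
95 [462, -291, 230] [-0.3   0.4   1.02  1.89 -0.38  1.07  0.97]
-85 [520, 150, 330] [-0.44  0.18  0.11  1.73 -0.02  1.23  2.91]
-85 [462, -291, 230] [-0.47  0.6   1.36  1.9  -0.64  1.19 -1.93]
cam in tool [  68.    0. -171.] [[-0.   -0.97 -0.25]
 [ 1.   -0.   -0.  ]
 [ 0.   -0.25  0.97]] 335.01841392592775
```

```bash
python3 - <<'E'
from h import *
robot.movep([532,195,250],down(74)); grip(0.45)
im,I,o=look(["loop_bar","cradle"]); save(im,"w1.png")
for k in o: print(k,o[k])
robot.movep([462,-280,230],down(95))
im,I,o=look(["gauge","hook","mouth","rest_slot","rest"]); save(im,"w2.png")
for k in o: print(k,o[k])
print(robot.observe()["t"])
E
```

```text
loop_bar [(0.58, array([524.2, 168.5,  76.8]))]
cradle [(0.73, array([5.432e+02, 2.329e+02, 5.000e-01])), (0.59, array([540. , 233.1,   3.2]))]
gauge [(0.65, array([ 460.8, -292. ,   42.4])), (0.21, array([ 463.5, -284.3,    1.1])), (0.63, array([ 461. , -293.3,   42.4]))]
hook [(0.52, array([ 453. , -185. ,   51.3])), (0.65, array([ 4.653e+02, -2.860e+02, -2.000e-01])), (0.55, array([ 455.6, -184.6,   52.5]))]
mouth [(0.63, array([ 453.8, -227.9,   50.7])), (0.71, array([ 455.5, -226.4,   47.1]))]
rest_slot [(0.97, array([ 225.5, -382.1,   40.6])), (0.88, array([ 467.9, -283.5,   40. ])), (0.87, array([ 226.8, -379.2,   42.6])), (0.65, array([ 465.6, -284.5,   39.3]))]
rest [(0.67, array([ 230.5, -378.5,    1.7])), (0.65, array([ 4.626e+02, -2.840e+02,  4.000e-01])), (0.9, array([ 228.2, -381.6,    1. ])), (0.59, array([ 464.4, -284.6,    4.6]))]
6.2583
```

```bash
python3 -c "
import cv2,numpy as np
a=cv2.imread('pics/w1.png');b=cv2.imread('pics/w2.png');cv2.imwrite('pics/c1.png',cv2.resize(np.vstack([a,b]),(480,600)))
cv2.imwrite('pics/c2.png',a)"
```

```text
(no output)
```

View pics/c1.png

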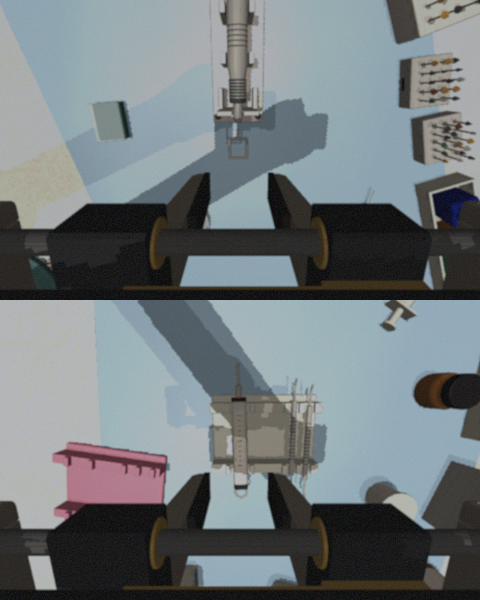

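```bash
python3 -c "
import cv2,numpy as np
a=cv2.imread('pics/w1.png')[120:220,270:365];b=cv2.imread('pics/w2.png')[70:270,270:370]
a=cv2.resize(a,None,fx=4,fy=4,interpolation=cv2.INTER_CUBIC);b=cv2.resize(b,None,fx=3,fy=3,interpolation=cv2.INTER_CUBIC)
c=np.zeros((600,800,3),np.uint8);c[:400,:380]=a;c[:600,400:700]=b
c=cv2.convertScaleAbs(c,alpha=1.4);cv2.imwrite('pics/c3.png',c)"
```

```text
(no output)
```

View pics/c3.png

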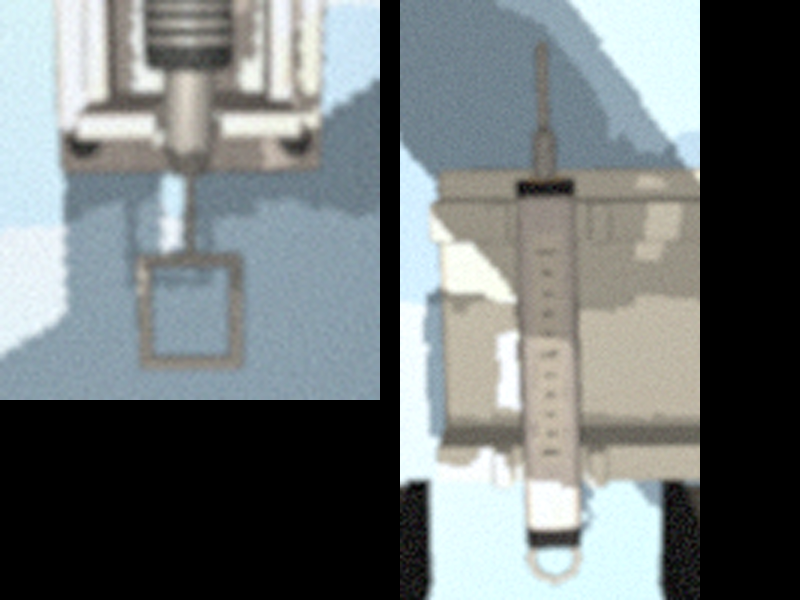

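Crop: the loop's outer bar is at w1 pixel (317.5,210), its inner bar at (317.3,185.5), and the handpiece axis passes (317,120). In w2 the gauge's front cap edge is at (318.3,131), its rear cap at (321.3,250) and its hook tip at (317,84). It lies in the white rest's slot with the hook up in the image, which is +y in the world. This is the right gauge.

```bash
python3 - <<'E'
from h import *
s=robot.observe(); T=Ro.from_rotvec(s["tcp_rot"]).as_matrix(); K,R,t=info("wrist")
print(s["tcp_pos"],s["contact_force"])
Rct=R@T; C=T.T@(-R.T@t-s["tcp_pos"])
def I(p,y):
    T=Ro.from_rotvec(down(y)).as_matrix(); R=Rct@T.T; return K,R,-R@(np.array(p)+T@C)
I2=(K,R,t); I1=I([532,195,250],74)
a,b,c=[ray(u,75,"",I1) for u in((317.5,210),(317.25,185.5),(317,120))]
print("loop",a,b,c,[np.degrees(np.arctan2(*(q-a)[1::-1])) for q in(b,c)],np.linalg.norm(b-a))
f=ray((318.3,130.5),64,"",I2); r=ray((321.3,251),64,"",I2); h=ray((317,84),63,"",I2)
print("gauge",f,r,(f+r)/2,np.linalg.norm(f-r),h,[np.degrees(np.arctan2(*(q-r)[1::-1])) for q in(f,h)])
E
```

```text
[ 462.02657184 -280.00806424  230.02721157] [0.32735075 0.59052706 0.37673743]
loop [523.67782892 167.35830161  75.        ] [530.83213558 193.17656387  75.        ] [549.13001639 257.63792147  75.        ] [np.float64(74.51181090135721), np.float64(74.25546669670594)] 26.791169622317952
gauge [ 457.75023926 -225.18616824   64.        ] [ 472.0238521  -351.66864938   64.        ] [ 464.88704568 -288.42740881   64.        ] 127.28532539400048 [ 452.73763208 -181.99185057   63.        ] [np.float64(96.43861785779299), np.float64(96.48466240415587)]
```

```bash
cat >> h.py <<'E'
bar=np.array([523.7,167.4,75.]); CY=74.3; GY=96.4; G0=np.array([464.6,-288.8,40.])
u=np.array([np.cos(np.radians(CY)),np.sin(np.radians(CY)),0])
Z=np.array([0,0,1.]); DZ=-6
E
python3 - <<'E'
from h import *
robot.movep(G0+[0,0,65],down(GY))
robot.servo_line(G0+[0,0,DZ],feed=120)
grip(0.0,45); s=robot.observe(); print(s["grip_width"]*92,s["grip_force"],s["contact_force"])
robot.servo_line(G0+[0,0,90],feed=150)
im,I,o=look(["hook","mouth"],2); print(o)
save(im,"w3.png")
tgt=bar-89.5*u+[0,0,28-12+DZ+25]
robot.servo_line(tgt-60*u+[0,0,10],feed=220,rotation=down(CY))
im,I,o=look(["hook","mouth","loop_bar"],2); print(o); save(im,"w4.png")
s=robot.observe(); print(s["t"],s["tcp_pos"],s["contact_force"],s["grip_width"]*92)
c=cv2.imread('pics/w4.png')[0:260,220:420]; cv2.imwrite('pics/c4.png',cv2.convertScaleAbs(cv2.resize(c,None,fx=2.3,fy=2.3,interpolation=cv2.INTER_CUBIC),alpha=1.4))
E
```

```text
19.59666498460386 45.000808238983154 [-0.58327636  0.41979973  5.12509393]
{'hook': [(0.57, array([ 453.7, -185.7,  144. ])), (0.71, array([ 455.9, -184.3,  146.3]))], 'mouth': [(0.89, array([ 455.5, -224.8,  145.4])), (0.93, array([ 455. , -223.6,  142.9]))]}
{'hook': [(0.69, array([511. , 120.9, 136.4])), (0.87, array([512.5, 121.3, 133.7])), (0.3, array([497.8,  83.8, 134.1]))], 'mouth': [(0.81, array([499.6,  82.2, 133.5])), (0.62, array([499.4,  78.4, 132.6]))], 'loop_bar': []}
11.0833 [483.2365684   23.22324698 120.00614006] [ 0.32375618  0.68667416 -1.00955104] 19.75820444433645
```

View pics/c4.png

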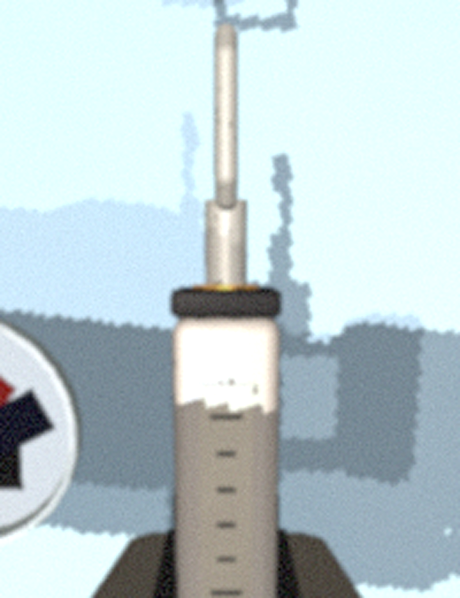

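The gauge is held straight. The hook front is at (318,13), the mouth cap at (319,130), and the loop is just past the top edge. Next I move above the loop and check.

```bash
python3 - <<'E'
from h import *
print("hook front",ray((318.3,12),150.,"wrist"))
tgt=bar-89.5*u+[0,0,-12+DZ+25]
robot.servo_line(tgt,feed=120)
im,I,o=look(["hook","loop_bar"],2); print(o); save(im,"w5.png")
s=robot.observe(); print(s["t"],s["tcp_pos"],s["contact_force"])
print("bar px",px(bar,"wrist"),px(bar+28*u,"wrist"))
im=viewer.read_camera("side"); save(im,"s5.png"); print(px(bar,"side"))
c=cv2.imread('pics/w5.png')[0:130,240:400]; c=cv2.convertScaleAbs(cv2.resize(c,None,fx=3.5,fy=3.5,interpolation=cv2.INTER_CUBIC),alpha=1.4)
d=cv2.imread('pics/s5.png')[60:210,285:375]; d=cv2.resize(d,None,fx=2.6,fy=4*.65,interpolation=cv2.INTER_CUBIC)
o=np.zeros((460,800,3),np.uint8);o[:c.shape[0],:c.shape[1]]=c;o[:d.shape[0],565:565+d.shape[1]]=d; cv2.imwrite('pics/c5.png',o)
E
```

```text
hook front [512.87836415 126.36675835 150.        ]
{'hook': [(0.57, array([527.3, 182.2,  97.4])), (0.73, array([526.5, 180.6, 100. ]))], 'loop_bar': [(0.69, array([526.7, 166.7,  77.4])), (0.56, array([525.6, 167.5,  77.3]))]}
12.125 [499.62252861  80.9017855   82.35202914] [-0.31971541 -0.05008977 -1.26993312]
bar px [316.6179713   73.23986612] [316.47896772  11.15647045]
[328.44281431 131.50454028]
```

View pics/c5.png

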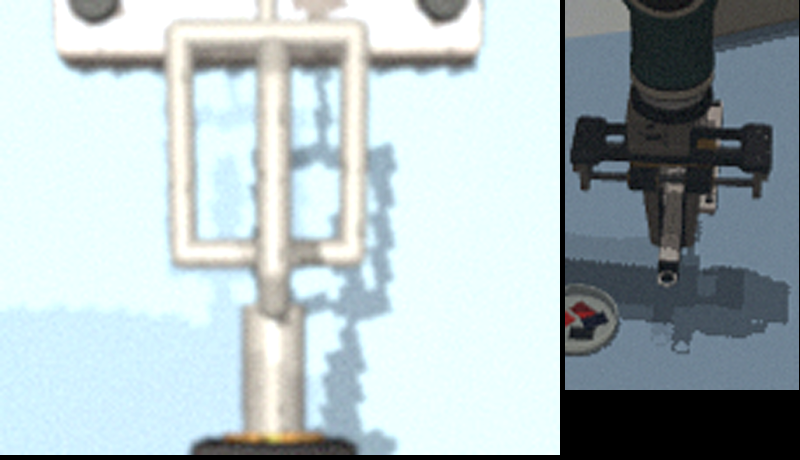

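The loop's outer bar is at pixel (316.6,72.3), against a predicted (316.6,73.2). The hook stands centred over the opening, so I lower it and begin the pull with force monitoring.

```bash
cat >> h.py <<'E'
H=bar-89.5*u+[0,0,-12+DZ]   # TCP when hook is lowered in loop
def fu(n=4):
    L=[]
    for _ in range(n): robot.hold(0.03); L.append(robot.observe()["contact_force"])
    return np.mean(L,0)
E
python3 - <<'E'
from h import *
b=fu(); print(b)
robot.servo_line(H+[0,0,10],feed=80); print(fu(2)-b)
robot.servo_line(H,feed=60); f=fu(2)-b; print(f)
if np.abs(f).max()<4:
    for d in (10,16,20,24,27,30,33):
        robot.servo_line(H-d*u,feed=40); f=fu(3)-b; print(d,(f@u).round(2),f.round(2))
        if f@u>11: break
print(robot.observe()["t"]); np.save("b.npy",b)
E
```

```text
[ 0.10680185 -0.13349171 -1.61408704]
[-0.72590786 -0.0435191   0.06479824]
[-0.23231211 -0.21527883  0.22449646]
10 -0.18 [-0.21 -0.13  0.57]
16 2.68 [ 0.45  2.65 -0.33]
20 3.72 [ 0.31  3.78 -0.31]
24 4.46 [0.12 4.59 0.69]
27 4.33 [ 0.63  4.32 -0.  ]
30 4.53 [1.21 4.37 0.13]
33 5.5 [ 1.23  5.37 -0.31]
15.75
```

```bash
python3 - <<'E'
from h import *
b=np.load("b.npy")
for d in (38,43,48,51,53,54,55,56,57,58):
    robot.servo_line(H-d*u,feed=40); f=fu(4)-b; print(d,(f@u).round(2),f.round(2))
    if f@u>14.6: break
im=viewer.read_camera("wrist"); save(im,"w6.png"); s=robot.observe(); print(s["t"],s["grip_width"]*92)
c=cv2.imread('pics/w6.png')[0:150,270:370]; cv2.imwrite('pics/c6.png',cv2.convertScaleAbs(cv2.resize(c,None,fx=4,fy=4,interpolation=cv2.INTER_CUBIC),alpha=1.4))
E
```

```text
38 8.17 [ 1.9   7.95 -0.49]
43 9.37 [ 2.58  9.   -1.04]
48 11.31 [ 2.83 10.95 -1.03]
51 12.25 [ 3.12 11.84 -1.39]
53 12.74 [ 3.25 12.32 -1.23]
54 13.24 [ 3.41 12.79 -1.67]
55 13.61 [ 3.66 13.11 -1.68]
56 14.21 [ 3.94 13.66 -1.49]
57 14.57 [ 3.71 14.09 -1.88]
58 14.71 [ 4.12 14.13 -2.05]
19.7083 19.85922157572331
```

View pics/c6.png

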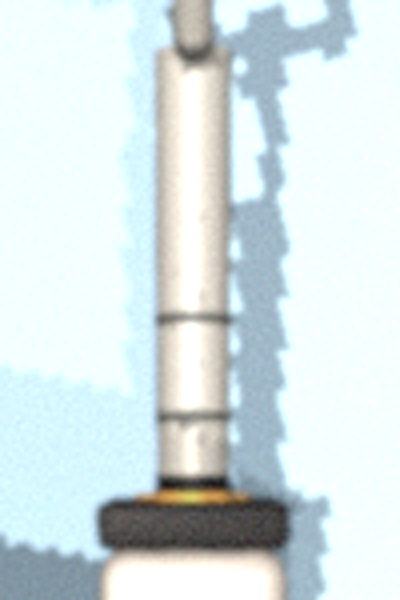

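The thin lines are at crop rows 318 and 415, and the start of the dark band is at row 480, just out of the mouth at about row 500. That puts the rod near 28 mm, in agreement with 14.7 N. I draw 1.5 mm more, hold, then ease back and unhook.

```bash
python3 - <<'E'
from h import *
b=np.load("b.npy"); D=59.5
robot.servo_line(H-D*u,feed=20); print((fu(3)-b)@u)
robot.hold(1.4); f=fu(3)-b; print(f@u)
# ease back; handpiece has moved ~ (stays bedded), bar now at bar - play*u
for d in (50,40,32,29): robot.servo_line(H-d*u,feed=30); print(d,(fu(2)-b)@u)
im=viewer.read_camera("wrist"); save(im,"w7.png")
for d in viewer.pinpoint("loop_bar","wrist"): print(d["confidence"],world(d["at"],"wrist"), (world(d["at"],"wrist")-bar)@u)
print(robot.observe()["t"])
E
```

```text
15.10968381289296
15.29766771756663
50 12.53515553491596
40 8.010009963924213
32 4.769263897890937
29 3.994174415745149
0.66 [524.39490445 157.01135755  79.91220093] -9.81301888368387
23.5417
```

```bash
python3 - <<'E'
from h import *
b=np.load("b.npy")
for d in (24,18,11.5): robot.servo_line(H-d*u,feed=35); print(d,(fu(2)-b)@u)
im=viewer.read_camera("wrist"); save(im,"w8.png")
print([px(bar-p*u,"wrist") for p in (10,12)],robot.observe()["t"])
c=cv2.imread('pics/w8.png')[0:150,260:380]; cv2.imwrite('pics/c8.png',cv2.convertScaleAbs(cv2.resize(c,None,fx=4,fy=4,interpolation=cv2.INTER_CUBIC),alpha=1.4))
E
```

```text
24 3.1947151854670874
18 -0.10710026780690428
11.5 0.2661647825528969
[array([317.08324533,  62.79883316]), array([317.08867555,  67.81290791])] 24.7417
```

View pics/c8.png

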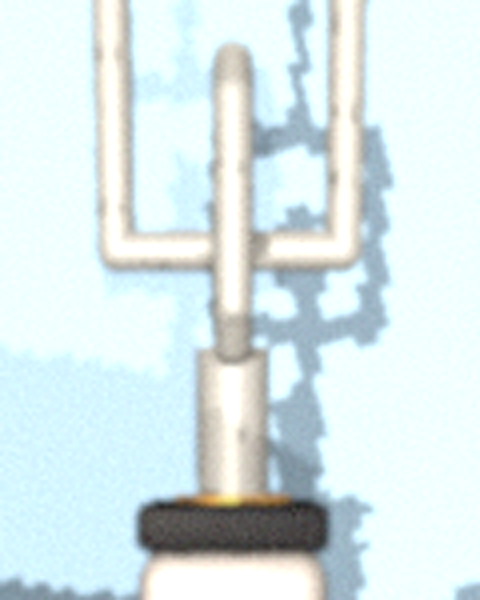

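The outer bar is at crop row 250 (pixel 62.5), which puts it about 12 mm behind the seat and clear of the lip, and the rod is home. I lift out, carry the gauge back and lay it down.

```bash
python3 - <<'E'
from h import *
b=np.load("b.npy")
robot.servo_line(H-10.2*u,feed=35)
robot.servo_line(H-10.2*u+[0,0,14],feed=50); f=fu(2)-b; print(f.round(2))
robot.servo_line(H-10.2*u+[0,0,40],feed=80); print((fu(2)-b).round(2))
robot.servo_line(H-70*u+[0,0,50],feed=150)
robot.servo_line(G0+[0,0,80],feed=200,rotation=down(GY))
im,I,o=look(["hook","mouth"],1); print(o); save(im,"w9.png")
robot.servo_line(G0+[0,0,15],feed=120)
robot.servo_line(G0+[0,0,DZ+0.8],feed=30); print((fu(3)-b).round(2),robot.observe()["t"])
c=cv2.imread('pics/w9.png')[0:300,200:440]; cv2.imwrite('pics/c9.png',cv2.convertScaleAbs(cv2.resize(c,None,fx=2,fy=2,interpolation=cv2.INTER_CUBIC),alpha=1.4))
E
```

```text
[-0.3   1.52 -0.1 ]
[-0.16  0.43  0.31]
{'hook': [(0.56, array([ 455.3, -186.1,  134.9]))], 'mouth': [(0.59, array([ 454.8, -224.8,  134.3]))]}
[ 0.22  0.31 -0.25] 30.025
```

View pics/c9.png

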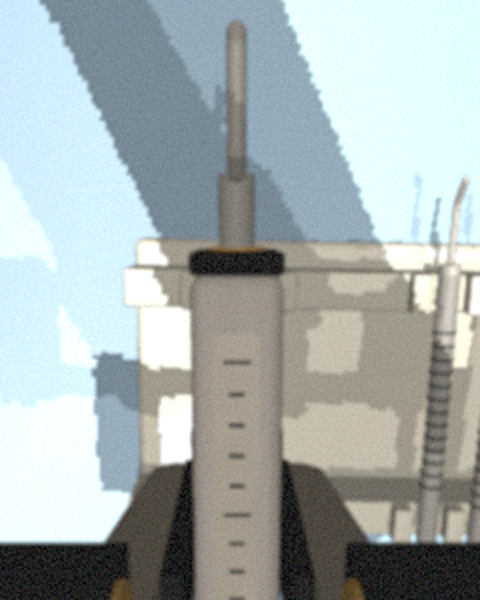

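The gauge is straight above its slot with the rod home: hook tip at (318,12), cap at (318,131). I set it down, release, retreat and take a final look.

```bash
python3 - <<'E'
from h import *
b=np.load("b.npy")
robot.servo_line(G0+[0,0,DZ],feed=20); print((fu(3)-b).round(2))
grip(0.42); robot.hold(0.2)
robot.servo_line(G0+[0,0,70],feed=100)
robot.movep([462,-280,230],down(95))
im,I,o=look(["gauge","hook","mouth","rest_slot"],1); print(o); save(im,"w10.png")
print(robot.observe()["t"])
c=cv2.imread('pics/w10.png')[70:270,270:370]; cv2.imwrite('pics/c10.png',cv2.convertScaleAbs(cv2.resize(c,None,fx=3,fy=3,interpolation=cv2.INTER_CUBIC),alpha=1.4))
E
```

```text
[-1.34  1.44  7.23]
{'gauge': [(0.81, array([ 465.4, -293.4,   39.1])), (0.68, array([ 467.7, -286.4,   38.6]))], 'hook': [(0.78, array([ 454.3, -185.7,   50.6]))], 'mouth': [(0.69, array([ 454.8, -228.7,   49.1]))], 'rest_slot': [(0.76, array([ 225.6, -378.8,   40.2])), (0.74, array([ 467.4, -284.5,   40.4]))]}
32.75
```

View pics/c10.png

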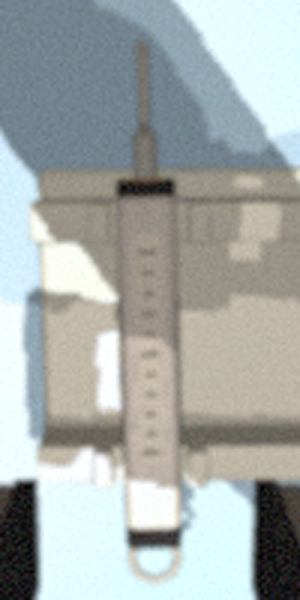

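The gauge lies just as it did at the start, with its cap at crop (145,187), ring at (155,560) and rod home.

```bash
python3 -c "
from h import *
print(robot.job_done())"
```

```text
the job is handed in; nothing more can be done
None
```

I pulled the mandrel with the gauge to the broad band (about 15.3 N) and held it there for over a second; the chuck held. I then eased it back, unhooked it and laid the gauge back in its slot with the rod home, and handed the job in at about 33 s; no verdict came back.

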